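Move a casting basket to the retaining hooks

TASK

Take the basket of castings off the open hooks and, without setting it down and keeping it level, hang it on the other stand: let its bar down gently onto the retaining hooks in front of their upper jaws, then slide it back under the jaws, fully home against the stops, and let go. Never press the basket hard against either stand, keep the castings in it, and leave the tub, bottle and tape where they are.

Things in the scene. Friction and masses are not known exactly. Their poses are not given: they have to be found in the camera images.
- basket_grip (a point): grasp point of the hanging basket: middle of the black flat grip block (16 mm along x, 46 mm along y; it reaches from 43 mm below to 14 mm above this point). Site axes are the basket's: z up, y along the bar. Pinch it from above across its 16 mm (fingers closing along the basket's x). The loaded basket weighs 0.4 to 0.7 kg; its centre of mass is below the block.
- basket_bar (a point): centre of the basket's round steel hanging bar, 10 mm in diameter, 156 mm long along y, 38 mm below the grip point. Same axes as the basket.
- basket: the loose basket: white tray 100 (x) x 164 (y) x 35 mm with a middle wall, a steel strap 20 mm wide at each end carrying the bar. Origin: centre of the tray's underside, 145 mm below the bar's centre; the tray's rim is 110 mm below it and passes under the hooks.
- casting0: loose grey casting lying in the -y half of the tray, 58 x 48 x 14 mm plate with a boss to 30 mm; origin at its underside
- casting1: the same, in the +y half of the tray
- start: fixed stand with two open hooks where the basket hangs at first. Origin on the bench below the hooks' middle; +x runs from hooks to post, -x is the open side. Hooks at y -55 and +55 mm; level floor 195 mm up, x -22 to +22 mm; tip 17 mm and back wall 22 mm above the floor, each 6 mm thick at the floor's ends. Beam and post at x +74 to +96 mm, top 193 mm up. Lift over 25 mm, draw out to -x.
- dest: fixed stand with two retaining hooks (with upper jaws) where the basket must go. Axes as the other stand. Origin on the bench directly below the bar's home (bar centre x = 0, y = 0). Hooks at y -55 and +55 mm, 10 mm wide, on a clamp whose height differs each time and is NOT in this pose: the home floor is 170 to 220 mm up; find it by touch or look. A stiff spring lets the hooks sink (3 N per mm, at most 4.5 mm).
- dest_gap (a point): point on the bench below the middle of the retaining hooks' open gap, 33 mm before home (dest x = -33 mm). In dest x, heights above the home floor: tip x -50 to -56, top 16.5 mm; open gap x -50 to -16; floor 10 mm thick, falls 5 degrees to the stop (3 mm high at the gap's middle); jaw x -16 to +20, underside 15, top 60 mm; stop face x +5, met by the 5 mm radius bar at x = 0; beam x +65 to +105 lies lower, post x +74 to +96 ends 205 mm up.
- tub: bystander: white jar, 72 mm across, 75 mm tall, origin under its centre
- bottle: bystander: black bottle, 52 mm across, 150 mm tall, origin under its centre
- tape: bystander: tape roll lying flat, 90 mm across, 24 mm tall, origin under its centre
Things that resemble listed ones, but are neither listed nor needed, are in the scene too. What is shaped like the dest but pink or purple is not meant.

How it is judged:
By the outcome, as a careful person would: the job done as asked, in the order asked, and still so for the second after the job is handed in, with the robot touching nothing.
It also fails if it takes over 59 s, if anything falls off the work surface, if the arm or the gripper's body presses on something with over 40 N, if the wrist force passes 120 N, or if a joint passes its speed limit or range.

ROBOT

A 7-joint arm with a two-finger parallel gripper is mounted at the origin on the work surface. World frame = base frame: x ahead of the robot, y to its left, z up, the work surface at z = 0. Lengths are in m, angles in rad, forces in N, time in s.
With the tool pointing down it reaches from about 0.425 to 0.95 m from the base axis. Payload 4.7 kg.
Tool frame: the origin (TCP) lies on the centre line of the jaws, within the pads' length; the fingertips stand robot.nose_length ahead of it and the grasp point (between the pads) lies 8 mm behind it (robot.nose_length is the distance from the TCP to the fingertips, in m); z points along the fingers, x is the direction in which the jaws open and shut, and the axes are right-handed (so a half turn about z gives the same grasp; the last joint's range is limited). The gripper opens to 85 mm and grips with 20 to 120 N. Pads are 22 mm wide; open, the fingers measure 114 mm over their backs; the gripper's body (76 mm by 85 mm) begins 54 mm behind the grasp point. The pads swing forward as they close: fully open they stand 13 mm farther back than shut.
Start: joints at [1.148, 0.469, -0.049, 1.532, 0.024, 1.141, -0.082], TCP at [0.259, -0.623, 0.242] pointing down, gripper open.
Joint ranges: [-2.59, 2.59], [-0.33, 1.99], [-1.39, 1.29], [0.1, 2.45], [-1.04, 4.18], [0.21, 1.99], [-2.66, 2.66]. Speed limits (rad/s): [2.57, 2.57, 3.14, 3.14, 3.14, 3.14, 3.14].

INTERFACE

Orientations are given as [roll, pitch, yaw] about the fixed x, y, z axes, in that order (R = Rz(yaw) Ry(pitch) Rx(roll)).
In Python, from plant import robot gives the robot as it stands. Calls block until the motion is done:
- robot.goto(position, orientation): joint-space move of the TCP to a pose.
- robot.move_straight(position, vel=0.15, attitude=None, contact_N=None): straight line of the TCP; attitude=None keeps the orientation; vel is the mean speed in m/s. With contact_N (N) it stops when the force on the tool has changed by that much, and returns True; else False.
- robot.move_joints(angles): joint-space move.
- robot.grip(opening, strength=None): opening from 0.0 (shut) to 1.0 (fully open); strength is the grip in N (None keeps the last); returns when the fingers have stopped.
- robot.sleep(seconds).
- robot.inverse_kinematics(position, orientation): joint angles nearest the present ones, or None.
- robot.sense(): the state.
- robot.grab_frame(name): name is "side" or "top"; returns a dict with "image" (400x640x3 uint8, red, green, blue), "range_z" (400x640 float32, m along the optical axis (not along the pixel's ray), 0 where there is no reading), "fx", "fy", "cx", "cy" (pixels), "R" (3x3) and "t" (3): a world point X has camera coordinates R X + t. Camera axes: x right, y down, z forward; pixel columns grow to the right and rows downward; lengths in m; the calibration is good to about 2 mm. A picture is of the moment at which its call begins.
A pose or a line that the arm cannot do raises robot.IKError and nothing moves.
- robot.close_job(): hands the job in, once; it reports no verdict.
The state is a dict: "t": time; "joint_pos": joint angles; "joint_velocities": joint speeds; "effort": joint torques, N m; "tcp_pos": TCP position; "tcp_rot": TCP orientation; "wrist_force": force on the tool from outside, world axes, zero at the start; "torque": the same for the moment, N m; "opening": opening from 0.0 (shut) to 1.0 (fully open).
Only numpy, scipy, OpenCV 4.12 (cv2) and the standard library are available. Lean on these libraries where they do the work, as an engineer would, in place of code of your own. Each camera call takes 0.05 s, during which the arm holds its last target. There are 200 camera calls.

## Working session

There is one attempt and no reset: what is moved stays moved. The work goes in short steps, each a Python script; the robot and the scene stay as the last script left them, time stands still between calls to the robot, and variables do not carry over. Pictures are saved under pics/ and viewed, about 8 in all and at most 12, crops included, and the job is handed in when it is done.

```bash
ls; mkdir -p pics; python3 - <<'E'
from plant import robot
import numpy as np,cv2
s=robot.sense();print(s['t'],s['tcp_pos'],s['tcp_rot'],s['wrist_force'],s['opening'],robot.nose_length)
for n in('side','top'):
    f=robot.grab_frame(n);cv2.imwrite(f'pics/{n}0.png',f['image'][...,::-1]);np.savez(f'{n}0.npz',**f)
    R,t=np.array(f['R']),np.array(f['t']);print(n,-R.T@t,R.round(3).tolist(),f['fx'],f['fy'],f['cx'],f['cy'])
E
```

```text
pics
0.0 [ 0.25882475 -0.62280077  0.24126075] [ 3.14152487e+00  1.93390755e-03 -1.17692907e+00] [-0.58317543  0.12442935 -0.66608536] 1.0001797178019143 0.011
side [0.09073761 0.718994   1.01482683] [[-0.883, -0.469, 0.006], [-0.362, 0.674, -0.644], [0.298, -0.572, -0.765]] 399.8653590913631 399.8653590913631 321.70386018305425 197.21658049388938
top [0.16898603 0.08680449 1.40208395] [[-0.008, -1.0, 0.003], [-0.979, 0.008, -0.205], [0.205, -0.004, -0.979]] 473.1156442424971 473.1156442424971 320.8974067660998 207.02450166647202
```

View pics/side0.png

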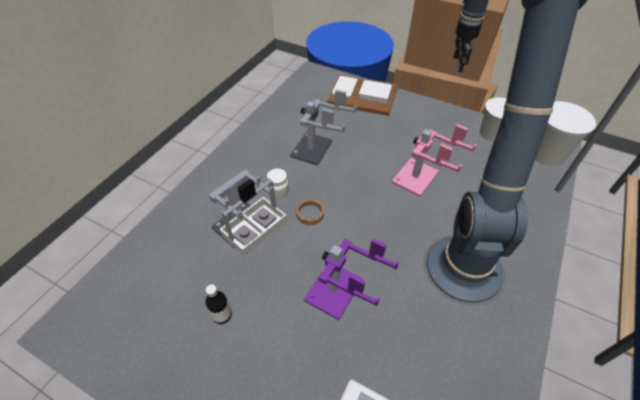

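View pics/top0.png

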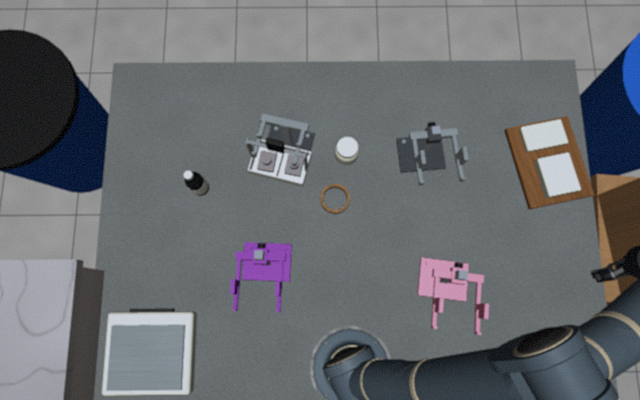

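The side view shows the hanging basket at (248,205), the grey stand at (325,120), and the purple (350,280) and pink (430,155) look-alikes. In the top view the basket is at (280,150), grey stand (435,150), purple (262,270), pink (455,290). The grey stand with jaws fits "dest", since pink and purple are excluded. I'll confirm with one enlarged crop.

```bash
cat > h.py <<'E'
import numpy as np,cv2
def load(n):
    f=dict(np.load(n));return f
def world(f,u,v,z):   # depth z
    u,v,z=map(np.asarray,(u,v,z))
    c=np.stack([(u-f['cx'])/f['fx']*z,(v-f['cy'])/f['fy']*z,z],-1)
    return (c-f['t'])@f['R']
def plane(f,u,v,h):   # ray onto z=h
    C=-f['R'].T@f['t']; d=world(f,u,v,np.ones_like(np.asarray(u,float)))-C
    return C+d*((h-C[2])/d[...,2])[...,None]
def proj(f,X):
    c=np.asarray(X)@f['R'].T+f['t'];return np.stack([c[...,0]/c[...,2]*f['fx']+f['cx'],c[...,1]/c[...,2]*f['fy']+f['cy']],-1)
def cloud(f,box):
    x0,y0,x1,y1=box; v,u=np.mgrid[y0:y1,x0:x1]; z=f['range_z'][y0:y1,x0:x1]
    return world(f,u,v,z),z>0,f['image'][y0:y1,x0:x1]
E
python3 - <<'E'
from h import *
S,T=load('side0.npz'),load('top0.npz')
def crop(f,x,y,w,h,k): return cv2.resize(f['image'][y:y+h,x:x+w],None,fx=k,fy=k,interpolation=cv2.INTER_CUBIC)
a=np.hstack([crop(T,230,100,100,75,4),crop(T,385,115,100,75,4)]);b=np.hstack([crop(S,205,165,100,75,4),crop(S,280,85,100,75,4)])
cv2.imwrite('pics/c1.png',np.vstack([a,b])[...,::-1])
for n,f,b in(('Tstart',T,(230,100,330,195)),('Tdest',T,(385,115,485,190)),('Sdest',S,(280,85,370,165))):
    P,m,im=cloud(f,b); q=m&(P[...,2]>.15); X=P[q]
    print(n,q.sum(),X.min(0).round(3),X.max(0).round(3))
    for lo in np.arange(.15,.32,.01):
        k=X[(X[:,2]>=lo)&(X[:,2]<lo+.01)]
        if len(k)>3:print(round(lo,2),len(k),k.min(0).round(3)[:2],k.max(0).round(3)[:2],k.mean(0).round(3))
E
```

```text
Tstart 1218 [0.535 0.117 0.151] [0.683 0.283 0.256]
0.15 19 [0.551 0.121] [0.651 0.281] [0.621 0.197 0.154]
0.16 26 [0.55  0.121] [0.66  0.283] [0.618 0.189 0.166]
0.17 57 [0.551 0.118] [0.662 0.281] [0.637 0.181 0.175]
0.18 240 [0.536 0.117] [0.682 0.282] [0.638 0.184 0.187]
0.19 483 [0.536 0.117] [0.683 0.283] [0.626 0.19  0.194]
0.2 168 [0.535 0.122] [0.614 0.282] [0.578 0.2   0.203]
0.21 57 [0.537 0.138] [0.617 0.264] [0.58  0.202 0.214]
0.22 20 [0.567 0.145] [0.583 0.224] [0.574 0.196 0.226]
0.23 25 [0.568 0.178] [0.585 0.224] [0.574 0.199 0.235]
0.24 71 [0.568 0.18 ] [0.593 0.223] [0.579 0.2   0.247]
0.25 52 [0.568 0.18 ] [0.592 0.223] [0.58  0.203 0.252]
Tdest 1236 [ 0.483 -0.301  0.153] [ 0.664 -0.162  0.248]
0.15 19 [ 0.608 -0.267] [ 0.646 -0.162] [ 0.615 -0.223  0.157]
0.16 88 [ 0.54  -0.293] [ 0.663 -0.163] [ 0.607 -0.224  0.166]
0.17 552 [ 0.483 -0.297] [ 0.664 -0.162] [ 0.606 -0.228  0.175]
0.18 188 [ 0.483 -0.301] [ 0.655 -0.168] [ 0.552 -0.233  0.183]
0.19 71 [ 0.483 -0.296] [ 0.642 -0.173] [ 0.566 -0.234  0.196]
0.2 99 [ 0.488 -0.294] [ 0.641 -0.174] [ 0.596 -0.231  0
[... 246 characters left out ...]
227  0.242]
Sdest 1004 [ 0.484 -0.302  0.153] [ 0.665 -0.16   0.244]
0.15 17 [ 0.609 -0.271] [ 0.633 -0.163] [ 0.616 -0.211  0.157]
0.16 115 [ 0.535 -0.292] [ 0.664 -0.16 ] [ 0.602 -0.219  0.166]
0.17 371 [ 0.485 -0.3  ] [ 0.665 -0.16 ] [ 0.591 -0.223  0.175]
0.18 125 [ 0.484 -0.302] [ 0.658 -0.173] [ 0.549 -0.23   0.184]
0.19 82 [ 0.485 -0.297] [ 0.64  -0.172] [ 0.561 -0.231  0.195]
0.2 84 [ 0.524 -0.298] [ 0.642 -0.171] [ 0.575 -0.229  0.204]
0.21 60 [ 0.524 -0.295] [ 0.567 -0.171] [ 0.544 -0.231  0.215]
0.22 59 [ 0.525 -0.293] [ 0.567 -0.172] [ 0.545 -0.228  0.226]
0.23 79 [ 0.525 -0.296] [ 0.57  -0.171] [ 0.547 -0.237  0.236]
0.24 12 [ 0.524 -0.294] [ 0.563 -0.173] [ 0.544 -0.214  0.241]
```

View pics/c1.png

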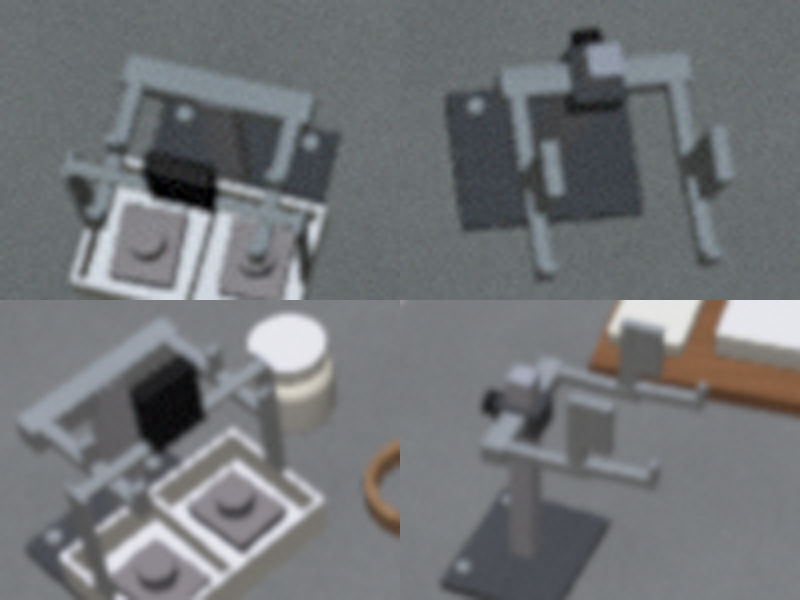

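The crop confirms it: the grey stand (right panels) has upright jaws above both arms and tips at the ends, so it is dest. The basket hangs on the open grey hooks (left panels) with the black grip block clear. Next I'll measure both.

```bash
python3 - <<'E'
from h import *
S,T=load('side0.npz'),load('top0.npz')
def rect(X): 
    (c,s,a)=cv2.minAreaRect((X[:,:2]*1000).astype(np.float32)); return np.round(c,1),np.round(s,1),round(a,1)
def fitline(X):
    c=X[:,:2].mean(0);d=np.linalg.svd(X[:,:2]-c)[2][0];return c.round(4),round(np.degrees(np.arctan2(d[1],d[0]))%180,2)
for n,f,bs,bd in(('T',T,(230,100,330,195),(385,115,485,190)),('S',S,(205,165,305,260),(280,85,370,165))):
    P,m,im=cloud(f,bs); dark=im.max(-1)<50
    X=P[m&dark&(P[...,2]>.243)]; print(n,'grip',len(X),X.mean(0).round(4),np.percentile(X[:,2],90).round(4),rect(X) if len(X)>4 else '')
    q=m&(P[...,2]>.192)&(P[...,2]<.22)&(P[...,0]<.62)&(im.max(-1)>60); 
    X=P[q];print('bar',len(X),fitline(X),rect(X),np.percentile(X[:,2],[50,90]).round(4))
    q=m&(P[...,2]>.175)&(P[...,0]>.63)&(P[...,2]<.205);X=P[q];print('beam',len(X),fitline(X),rect(X),np.percentile(X[:,2],[50,90]).round(4))
    P,m,im=cloud(f,bd)
    for lab,ys in(('L',(-.235,-.1)),('R',(-.4,-.235))):
        w=m&(P[...,1]>ys[0])&(P[...,1]<ys[1])
        X=P[w&(P[...,2]>.212)&(P[...,0]<.58)];print(lab,'jaw',len(X),rect(X),fitline(X),'ztop',np.percentile(X[:,2],[80,90,97]).round(4))
        X=P[w&(P[...,2]>.15)&(P[...,2]<.2)&(P[...,0]<.6)];print(lab,'arm',len(X),rect(X),fitline(X))
        for a in np.arange(.48,.64,.01):
            k=X[(X[:,0]>=a)&(X[:,0]<a+.01)]
            if len(k)>2: print('   ',round(a+.005,3),len(k),np.percentile(k[:,2],[50,85]).round(4),'y',np.median(k[:,1]).round(4))
    X=P[m&(P[...,2]>.16)&(P[...,2]<.182)&(P[...,0]>.61)];print('dbeam',len(X),fitline(X),rect(X))
E
```

```text
T grip 104 [0.5795 0.1996 0.25  ] 0.2534 (array([579.9, 199.4]), array([41.3, 16.7]), 73.8)
bar 366 (array([0.5802, 0.1994]), np.float64(78.32)) (array([576.9, 201.3]), array([162.9,  83.4]), 89.8) [0.2009 0.21  ]
beam 477 (array([0.6555, 0.1854]), np.float64(80.97)) (array([654.5, 181.5]), array([129.3,  52.2]), 87.9) [0.1906 0.1942]
L jaw 97 (array([ 541.3, -179.7]), array([37.2, 11.8]), 6.2) (array([ 0.5387, -0.1784]), np.float64(7.78)) ztop [0.241  0.2426 0.2443]
L arm 174 (array([ 541.5, -179.3]), array([117.6,  11.4]), 5.5) (array([ 0.5376, -0.1785]), np.float64(4.99))
    0.485 21 [0.1892 0.1977] y -0.1831
    0.495 16 [0.1839 0.186 ] y -0.182
    0.505 14 [0.183  0.1861] y -0.1809
    0.515 17 [0.1811 0.183 ] y -0.1823
    0.525 16 [0.1799 0.184 ] y -0.1796
    0.535 10 [0.1801 0.1828] y -0.1759
    0.545 12 [0.18   0.1926] y -0.1748
    0.555 9 [0.1802 0.1905] y -0.1737
    0.565 10 [0.1738 0.1754] y -0.1744
    0.575 17 [0.1745 0.1766] y -0.1759
    0.585 15 [0.1736 0.1764] y -0.1741
    0.595 17 [0.1753 0.1774] y -0.1745
R jaw 112 (array([ 550.4, -289.2]), array([38.2, 11.
[... 1866 characters left out ...]
65]), np.float64(5.76)) ztop [0.2378 0.239  0.2401]
R arm 172 (array([ 546.4, -288.5]), array([106.1,  17.6]), 5.6) (array([ 0.5458, -0.2871]), np.float64(5.68))
    0.495 17 [0.1869 0.1944] y -0.2905
    0.505 12 [0.1813 0.1841] y -0.2924
    0.515 11 [0.1773 0.183 ] y -0.2903
    0.525 15 [0.1785 0.1819] y -0.2896
    0.535 13 [0.1804 0.1964] y -0.2884
    0.545 18 [0.1794 0.1953] y -0.286
    0.555 25 [0.1813 0.1947] y -0.2842
    0.565 25 [0.1813 0.1945] y -0.2831
    0.575 12 [0.1712 0.1785] y -0.2856
    0.585 11 [0.17   0.1735] y -0.2837
    0.595 13 [0.1706 0.1741] y -0.2836
dbeam 252 (array([ 0.6275, -0.2183]), np.float64(91.13)) (array([ 637.4, -225.8]), array([ 54.8, 132.2]), 0.1)
```

```bash
python3 - <<'E'
from h import *
from plant import robot
S,T=load('side0.npz'),load('top0.npz')
def rect(X): 
    (c,s,a)=cv2.minAreaRect((X[:,:2]*1000).astype(np.float32)); return np.round(c,1),np.round(s,1),round(a,1)
for n,f in(('T',T),('S',S)):
    P,m,im=cloud(f,(0,0,640,400)); hsv=cv2.cvtColor(im,cv2.COLOR_RGB2HSV); x,y,z=P[...,0],P[...,1],P[...,2]
    col=m&(hsv[...,1]>60)&(z>.02)&(z<.3)
    for lab,q in(('purple',col&(hsv[...,0]>130)&(hsv[...,0]<158)&(x>.1)&(y>0)),('pink',col&(hsv[...,0]>=158)&(x>.1)&(y<-.1)&(y>-.5)),
      ('tub',m&(z>.03)&(z<.1)&(abs(y-.03)<.06)&(x>.5)&(x<.66)),('bottle',m&(z>.03)&(z<.2)&(y>.32)&(y<.45)&(x>.4)&(x<.62)),('purple hi',col&(hsv[...,0]>130)&(hsv[...,0]<158)&(x>.1)&(y>0)&(z>.08))):
        X=P[q]; print(n,lab,len(X),np.percentile(X,1,0).round(3),np.percentile(X,99,0).round(3))
    q=m&(hsv[...,1]<40)&(im.min(-1)>120)&(z>.05)&(z<.11)&(x>.45)&(x<.7)&(y>.09)&(y<.31)
    nn,lb,st,_=cv2.connectedComponentsWithStats(q.astype(np.uint8)); k=1+st[1:,4].argmax(); X=P[lb==k]; print('tray',len(X),rect(X))
    # bar: tops only, away from hooks, grip and straps
    c=np.array([.580,.2005]);d=np.array([-np.sin(np.radians(-13)),np.cos(np.radians(-13))]);e=np.array([d[1],-d[0]])
    r=P[...,:2]-c; s=r@d;w=r@e
    q=m&(abs(w)<.012)&(abs(s)>.026)&(abs(s)<.066)&~((abs(s)>.047)&(abs(s)<.063))&(z>.196)&(z<.212)
    a=np.polyfit(s[q],w[q],1);print('bar dyaw',np.degrees(np.arctan(-a[0])).round(2),'off',a[1].round(4),q.sum())
    q=m&(abs(w)<.02)&(z>.18)&(z<.215);print('s range',np.percentile(s[q],[1,99]).round(4))
E
```

```text
T purple 1056 [0.161 0.181 0.031] [0.57  0.426 0.233]
T pink 1091 [ 0.104 -0.333  0.147] [ 0.269 -0.198  0.231]
T tub 485 [ 0.594 -0.028  0.033] [0.656 0.037 0.08 ]
T bottle 310 [0.499 0.421 0.033] [0.547 0.45  0.153]
T purple hi 1042 [0.161 0.181 0.109] [0.57  0.426 0.233]
tray 1166 (array([575.4, 202.8]), array([164.3,  88.8]), 75.1)
bar dyaw -1.65 off 0.0003 59
s range [-0.3986  0.0823]
S purple 1524 [0.161 0.183 0.086] [0.322 0.309 0.23 ]
S pink 994 [ 0.106 -0.328  0.071] [ 0.265 -0.195  0.229]
S tub 346 [ 0.594 -0.025  0.032] [0.657 0.037 0.077]
S bottle 220 [0.5   0.426 0.033] [0.537 0.45  0.151]
S purple hi 1511 [0.161 0.183 0.145] [0.322 0.309 0.23 ]
tray 1173 (array([582.2, 201.7]), array([166.7, 104.1]), 75.6)
bar dyaw -2.39 off 0.0008 61
s range [-1.334   0.0839]
```

```bash
cat >> h.py <<'E'
def ax(yaw): c,s=np.cos(yaw),np.sin(yaw);return np.array([c,s]),np.array([-s,c])
YB=np.radians(-15);G=np.array([.5803,.2013]);YD=np.radians(5);HOME=np.array([.5442,-.2341]);FLOOR=.180
def tcp(bar_xy,bar_z,dz=0): return [*bar_xy,bar_z+.030+dz]  # grasp point at basket_grip
def ori(yaw): return [np.pi,0,yaw]
E
python3 - <<'E'
from h import *
from plant import robot
R=robot
for b in(0,np.pi):
  for xy,z,y in((G,.28,YB),(G,.2,YB),(G-.09*ax(YB)[0],.24,YB),(HOME-.085*ax(YD)[0],.24,YD),(HOME-.033*ax(YD)[0],.185,YD),(HOME,.185,YD)):
    q=R.inverse_kinematics(tcp(xy,z),ori(y+b));print(None if q is None else np.round(q,2))
yaw=YB+(0 if R.inverse_kinematics(tcp(G,.28),ori(YB)) is not None else np.pi)
R.grip(.65,60)
R.goto(tcp(G,.29),ori(YB))
s=R.sense();print(s['t'],s['tcp_pos'],s['tcp_rot'],s['wrist_force'],s['joint_pos'])
for n in('side','top'):
    f=R.grab_frame(n);np.savez(f'{n}1.npz',**f)
S,T=load('side1.npz'),load('top1.npz')
def crop(f,x,y,w,h,k): return cv2.resize(f['image'][y:y+h,x:x+w],None,fx=k,fy=k,interpolation=cv2.INTER_CUBIC)
cv2.imwrite('pics/c2.png',np.hstack([crop(T,230,80,100,110,4),crop(S,205,130,100,110,4)])[...,::-1])
E
```

```text
[ 0.3   0.5  -1.02  1.56  0.44  1.33 -1.04]
[ 0.29  0.58 -1.02  1.66  0.52  1.2  -1.11]
[ 0.33  0.43 -1.1   1.77  0.41  1.19 -1.14]
[ 0.82  0.23 -0.49  1.84  0.12  1.1   0.37]
[ 0.74  0.36 -0.49  1.81  0.19  1.02  0.27]
[ 0.7   0.4  -0.48  1.75  0.21  1.04  0.23]
[ 0.37  0.57 -1.17  1.55  0.53  1.37  2.03]
[ 0.37  0.66 -1.18  1.66  0.64  1.26  1.94]
[ 0.37  0.46 -1.17  1.77  0.45  1.21  1.96]
[ 0.35  0.19  0.06  1.87 -0.01  1.09 -2.64]
[ 0.27  0.31  0.11  1.84 -0.04  0.99 -2.65]
[-0.43  0.57  1.12  1.81 -0.57  1.13 -2.17]
3.6167 [0.58079804 0.20023042 0.31973545] [ 3.14105724e+00  6.48637168e-05 -2.63617563e-01] [-0.6300444  -0.39581561 -0.95602994] [ 0.29904786  0.49368914 -1.01859434  1.54347194  0.42707913  1.34493255
 -1.02662111]
```

View pics/c2.png

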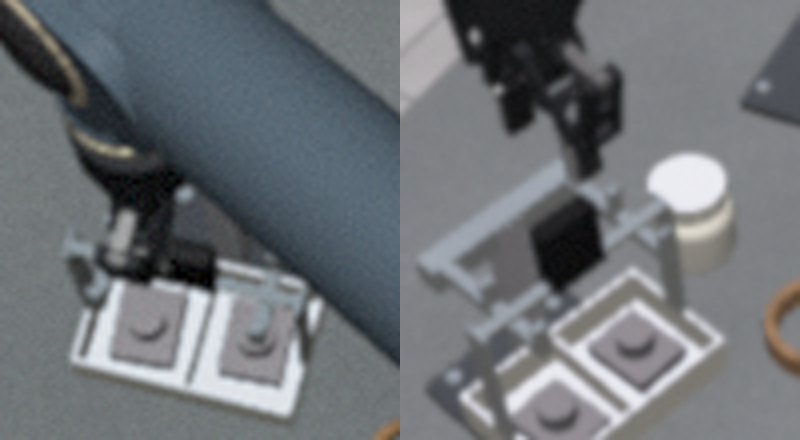

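The block lies directly below the open fingers: top view about (190,265) in the crop, side view about (570,240). I'll descend and grip.

```bash
python3 - <<'E'
from h import *
from plant import robot as R
def st(l):
    s=R.sense();print(l,round(s['t'],2),s['tcp_pos'].round(4) if hasattr(s['tcp_pos'],'round') else s['tcp_pos'],np.round(s['tcp_rot'],4),'F',np.round(s['wrist_force'],2),'M',np.round(s['torque'],2),'o',round(s['opening'],3));return s
p=tcp(G,.2)
print(R.move_straight(p,vel=.08,contact_N=8));st('down')
R.grip(0.0,70);st('grip');R.sleep(.2)
s=st('rest')
a=np.array(s['tcp_pos']);
print(R.move_straight((a+[0,0,.004]).tolist(),vel=.02));st('up4')
print(R.move_straight((a+[0,0,.04]).tolist(),vel=.06));R.sleep(.3);st('up40')
for n in('side','top'):
    f=R.grab_frame(n);np.savez(f'{n}2.npz',**f)
S,T=load('side2.npz'),load('top2.npz')
def crop(f,x,y,w,h,k): return cv2.resize(f['image'][y:y+h,x:x+w],None,fx=k,fy=k,interpolation=cv2.INTER_CUBIC)
cv2.imwrite('pics/c3.png',np.hstack([crop(T,230,80,100,110,4),crop(S,205,130,100,110,4)])[...,::-1])
E
```

```text
False
down 4.99 [0.5806 0.2016 0.2306] [-3.1409e+00 -9.0000e-04 -2.6180e-01] F [-0.15 -0.08  0.85] M [-0.02  0.03  0.04] o 0.649
grip 5.43 [0.5814 0.2012 0.2309] [-3.1406e+00 -2.5000e-03 -2.6240e-01] F [ 3.27 -1.16  3.22] M [-0.25 -0.59  0.02] o 0.178
rest 5.63 [0.5814 0.2012 0.2309] [-3.1407e+00 -2.6000e-03 -2.6240e-01] F [ 3.04 -1.87  5.55] M [-0.36 -0.73  0.02] o 0.179
False
up4 6.03 [0.5803 0.201  0.2337] [ 3.1402e+00  2.5000e-03 -2.6120e-01] F [-0.17 -0.05 -5.24] M [ 0.04  0.02 -0.02] o 0.17
False
up40 7.08 [0.5813 0.2011 0.2706] [ 3.1413e+00  5.0000e-04 -2.6180e-01] F [ 0.31 -0.64 -4.51] M [0.   0.01 0.04] o 0.178
```

View pics/c3.png

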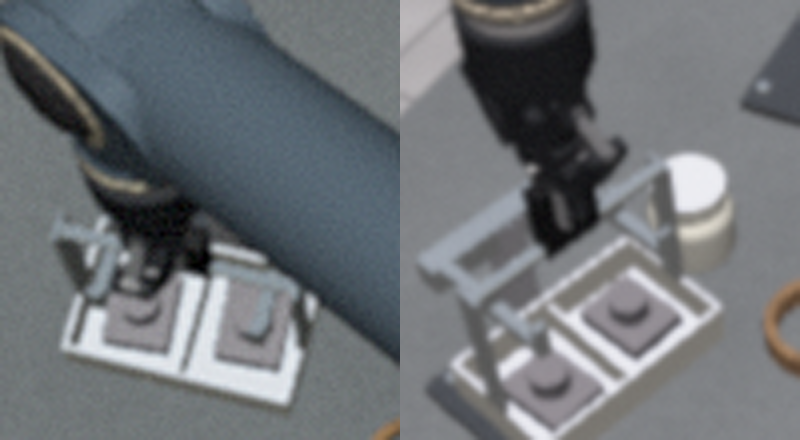

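The basket is lifted level with both castings in it (side crop (550,385) and (630,310)), and the bar is above the hooks. Now draw out and carry it across.

```bash
python3 - <<'E'
from h import *
from plant import robot as R
def st(l):
    s=R.sense();print(l,round(s['t'],2),np.round(s['tcp_pos'],4),np.round(s['tcp_rot'],4),'F',np.round(s['wrist_force'],2),'M',np.round(s['torque'],2),'o',round(s['opening'],3));return s
a=np.array(R.sense()['tcp_pos']);z=.2715
out=G-.095*ax(YB)[0]
print(R.move_straight([*out,z],vel=.09,contact_N=8));st('out')
ap=HOME-.088*ax(YD)[0]
R.move_straight([*ap,z],vel=.11,attitude=ori(YD));R.sleep(.4);st('approach')
for n in('side','top'):
    f=R.grab_frame(n);np.savez(f'{n}3.npz',**f)
S,T=load('side3.npz'),load('top3.npz')
def crop(f,x,y,w,h,k): return cv2.resize(f['image'][y:y+h,x:x+w],None,fx=k,fy=k,interpolation=cv2.INTER_CUBIC)
cv2.imwrite('pics/c4.png',np.hstack([crop(T,385,120,100,120,4),crop(S,300,60,100,120,4)])[...,::-1])
E
```

```text
False
out 8.4 [0.4893 0.2255 0.2714] [-3.1413e+00 -2.0000e-04 -2.6290e-01] F [-0.1  -0.12 -5.01] M [ 0.04  0.   -0.03] o 0.175
approach 13.21 [ 0.4565 -0.2418  0.2715] [-3.1416 -0.      0.0873] F [-1.54 -0.27 -5.  ] M [-0.05 -0.06 -0.03] o 0.177
```

View pics/c4.png

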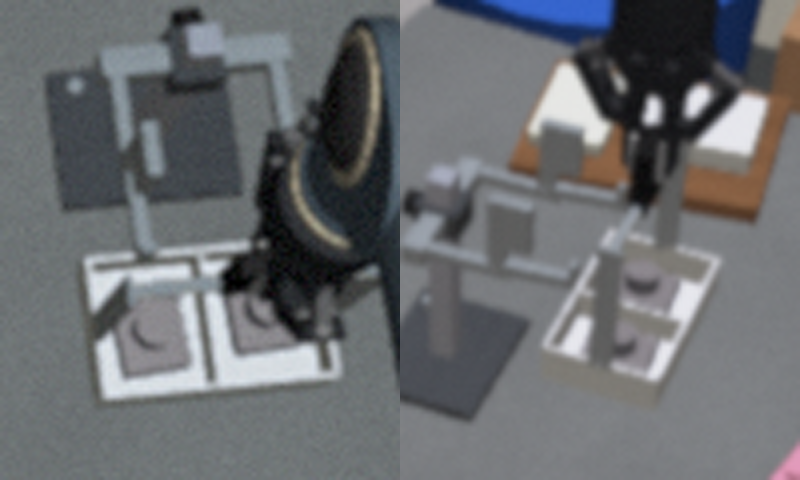

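The basket is clear in front of the retaining hooks: bar at about (170,285) in the top crop, hook tip at (147,248). Next I'll measure the held bar and tray.

```bash
python3 - <<'E'
from h import *
S,T=load('side3.npz'),load('top3.npz')
c=np.array([.4565,-.2418]);e,d=ax(YD)
for n,f in(('T',T),('S',S)):
    P,m,im=cloud(f,(280,60,500,260));z=P[...,2];r=P[...,:2]-c;s=r@d;w=r@e
    hsv=cv2.cvtColor(im,cv2.COLOR_RGB2HSV)
    b=m&(abs(w)<.014)&(abs(s)>.026)&(abs(s)<.08)&(z>.232)&(z<.256)&(im.max(-1)>70)
    if b.sum()>8:
        a=np.polyfit(s[b],w[b],1);k=np.polyfit(s[b],z[b],1)
        print(n,'bar',b.sum(),'dyaw',np.degrees(np.arctan(-a[0])).round(2),'off',a[1].round(4),'roll',np.degrees(k[0]).round(2),'z',k[1].round(4),'s',np.percentile(s[b],[1,99]).round(4),np.percentile(z[b],[50,90]).round(4))
    q=m&(hsv[...,1]<45)&(im.min(-1)>110)&(z>.118)&(z<.145)&(abs(w)<.07)&(abs(s)<.1)
    A=np.c_[w[q],s[q],np.ones(q.sum())];k=np.linalg.lstsq(A,z[q],rcond=None)[0]
    print('rim',q.sum(),k.round(4),'w',np.percentile(w[q],[1,99]).round(4),'s',np.percentile(s[q],[1,99]).round(4))
    # jaws / tips re-measured in dest frame
    r=P[...,:2]-HOME;X=r@e;Y=r@d
    for sg in(1,-1):
        h=m&(abs(Y-sg*.055)<.012)
        j=h&(X>-.03)&(X<.035)&(z>.215);g=h&(X>-.047)&(X<-.020)&(z<.2)&(z>.16);t=h&(X>-.07)&(X<-.045)&(z>.186)&(z<.21)
        if j.sum()>5: print(sg,'jaw x',np.percentile(X[j],[2,98]).round(4),'y',np.percentile(Y[j],[5,95]).round(4),'ztop',np.percentile(z[j],[90,97]).round(4))
        if g.sum()>5: print(sg,'gapfloor',g.sum(),np.percentile(z[g],[50,75,85]).round(4))
        if t.sum()>3: print(sg,'tip',t.sum(),np.percentile(X[t],[2,98]).round(4),np.percentile(z[t],[80,95]).round(4))
E
```

```text
T bar 99 dyaw -0.62 off -0.0037 roll 0.49 z 0.2422 s [-0.0743  0.0796] [0.2428 0.2456]
rim 383 [0.0047 0.0079 0.1268] w [-0.0516  0.0489] s [-0.079  0.084]
1 jaw x [-0.0161  0.0188] y [0.0503 0.0598] ztop [0.2425 0.2446]
1 gapfloor 43 [0.1816 0.183  0.1835]
1 tip 16 [-0.0559 -0.0478] [0.1958 0.1974]
-1 jaw x [0.0092 0.0193] y [-0.0528 -0.0501] ztop [0.2407 0.2417]
S bar 42 dyaw -2.14 off -0.0041 roll 2.98 z 0.2389 s [-0.0752  0.0773] [0.2415 0.2435]
rim 370 [0.0074 0.0027 0.1252] w [-0.0499  0.0509] s [-0.0827  0.0868]
1 jaw x [-0.0146  0.02  ] y [0.0501 0.0606] ztop [0.2399 0.2405]
1 gapfloor 36 [0.1798 0.1824 0.1838]
1 tip 12 [-0.055  -0.0495] [0.1967 0.1979]
-1 jaw x [-0.0146  0.0195] y [-0.0596 -0.0484] ztop [0.2394 0.2403]
-1 gapfloor 33 [0.1799 0.1827 0.183 ]
-1 tip 11 [-0.0549 -0.0495] [0.1971 0.1996]
```

```bash
cat >> h.py <<'E'
def st(R,l):
    s=R.sense();p=np.array(s['tcp_pos']);e,d=ax(YD);r=p[:2]-HOME
    print(l,round(s['t'],2),'dest',(r@e*1000).round(1),(r@d*1000).round(1),'z',p[2].round(4),np.round(s['tcp_rot'],4),'F',np.round(s['wrist_force'],2),'M',np.round(s['torque'],2),'o',round(s['opening'],3));return s
E
python3 - <<'E'
from h import *
from plant import robot as R
e,d=ax(YD)
gap=HOME-.032*e
st(R,'0')
print(R.move_straight([*gap,.2715],vel=.05,contact_N=7));R.sleep(.3);st(R,'over')
print(R.move_straight([*gap,.226],vel=.04,contact_N=5));R.sleep(.3);st(R,'low')
print(R.move_straight([*gap,.209],vel=.010,contact_N=2.0));st(R,'touch');R.sleep(.3);st(R,'rest')
for n in('side','top'):
    f=R.grab_frame(n);np.savez(f'{n}4.npz',**f)
S,T=load('side4.npz'),load('top4.npz')
def crop(f,x,y,w,h,k): return cv2.resize(f['image'][y:y+h,x:x+w],None,fx=k,fy=k,interpolation=cv2.INTER_CUBIC)
cv2.imwrite('pics/c5.png',np.hstack([crop(T,385,110,100,120,4),crop(S,290,60,100,120,4)])[...,::-1])
E
```

```text
0 13.31 dest -88.0 -0.0 z 0.2715 [3.1415 0.     0.0873] F [-0.17 -0.1  -5.11] M [0.05 0.01 0.03] o 0.177
False
over 14.88 dest -32.1 -0.1 z 0.2716 [3.1414 0.     0.087 ] F [-0.01 -0.41 -4.97] M [-0.02  0.02 -0.02] o 0.177
False
low 16.46 dest -32.0 -0.0 z 0.2261 [ 3.1414e+00 -2.0000e-04  8.7200e-02] F [ 0.25  0.26 -4.49] M [0.04 0.05 0.03] o 0.175
True
touch 17.29 dest -32.1 -0.0 z 0.219 [-3.1411e+00  1.0000e-04  8.7200e-02] F [ 2.54 -0.31  0.12] M [-0.01 -0.46 -0.02] o 0.178
rest 17.59 dest -32.2 -0.0 z 0.2186 [-3.1406e+00  2.0000e-04  8.7300e-02] F [ 3.62 -0.21  1.39] M [-0.16 -1.07  0.02] o 0.181
```

View pics/c5.png

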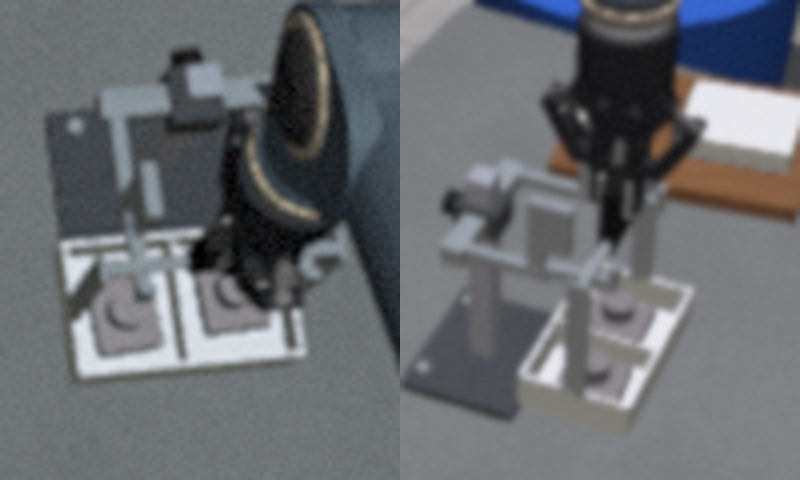

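The bar sits in the gap on both hooks, in front of the jaws: side crop (600,265), top crop (150,265). I'll unload slightly, then slide along the floor's slope.

```bash
python3 - <<'E'
from h import *
from plant import robot as R
e,d=ax(YD)
z0=.2194
R.move_straight([*(HOME-.032*e),z0],vel=.01);R.sleep(.2);st(R,'ease')
p=lambda x:[*(HOME+x*e),z0-(x+.032)*np.tan(np.radians(5))]
print(R.move_straight(p(-.012),vel=.025,contact_N=6));st(R,'mid')
print(R.move_straight(p(.006),vel=.012,contact_N=5));st(R,'end');R.sleep(.3);st(R,'end')
E
```

```text
ease 18.27 dest -32.4 0.0 z 0.2192 [-3.1398  0.0045  0.0871] F [ 1.79 -0.06 -1.79] M [-0.13 -0.67  0.01] o 0.18
True
mid 18.62 dest -30.3 -0.1 z 0.2182 [-3.1396  0.0088  0.0866] F [1.07 0.72 1.71] M [-0.08 -0.28  0.05] o 0.178
True
end 19.37 dest -29.9 -0.1 z 0.2175 [-3.1393  0.0139  0.086 ] F [-0.75  0.42  4.19] M [-0.15  0.15 -0.09] o 0.178
end 19.67 dest -29.9 -0.1 z 0.2175 [-3.1394  0.0137  0.0862] F [-0.49  0.74  3.5 ] M [-0.05  0.11 -0.07] o 0.177
```

```bash
python3 - <<'E'
from h import *
from plant import robot as R
e,d=ax(YD)
t5=np.tan(np.radians(5)); z0=.2200
def mv(x,v,c=None): return R.move_straight([*(HOME+x*e),z0-(x+.032)*t5],vel=v,attitude=ori(YD),contact_N=c)
mv(-.030,.01);R.sleep(.2);s=st(R,'ease')
for x in (-.024,-.018,-.012,-.007,-.003):
    z0+=np.clip((-3.3-s['wrist_force'][2])/5000*-1,-.0006,.0006)*-1
    c=mv(x,.02,7);R.sleep(.1);s=st(R,f'{x} {c} {z0:.4f}')
    if c:break
E
```

```text
ease 20.26 dest -30.3 -0.0 z 0.2194 [-3.1413e+00  8.0000e-04  8.7300e-02] F [-0.49 -0.65 -1.77] M [-0.07  0.11  0.01] o 0.178
-0.024 False 0.2197 20.81 dest -23.7 0.2 z 0.219 [-3.1413e+00 -7.0000e-04  8.7600e-02] F [-0.21 -0.53 -2.49] M [-0.03 -0.01  0.01] o 0.176
-0.018 False 0.2195 21.36 dest -17.6 0.0 z 0.2184 [ 3.1416e+00 -1.1000e-03  8.7500e-02] F [-0.54 -0.72 -2.15] M [ 0.01 -0.11  0.  ] o 0.175
-0.012 False 0.2193 21.91 dest -11.7 -0.0 z 0.2176 [ 3.1415e+00 -8.0000e-04  8.7400e-02] F [-0.12  0.15 -1.73] M [-0.04  0.08  0.03] o 0.177
-0.007 False 0.2190 22.41 dest -6.7 -0.0 z 0.2169 [ 3.1415e+00 -7.0000e-04  8.7300e-02] F [-1.07  0.08 -0.73] M [-0.01  0.23  0.  ] o 0.175
-0.003 False 0.2185 22.87 dest -2.8 -0.0 z 0.2161 [ 3.1415e+00 -5.0000e-04  8.7200e-02] F [-2.27 -0.36  1.04] M [-0.04  0.49  0.02] o 0.175
```

```bash
python3 - <<'E'
from h import *
from plant import robot as R
e,d=ax(YD)
t5=np.tan(np.radians(5)); z0=.2194
def mv(x,v,c=None): return R.move_straight([*(HOME+x*e),z0-(x+.032)*t5],vel=v,attitude=ori(YD),contact_N=c)
mv(-.003,.01);R.sleep(.2);s=st(R,'ease')
c=mv(.012,.010,4.5);s=st(R,f'push {c}');R.sleep(.2);s=st(R,'hold')
E
```

```text
ease 23.32 dest -2.9 0.0 z 0.2168 [-3.1415e+00 -4.0000e-04  8.7400e-02] F [-1.3  -0.13 -0.67] M [-0.01  0.16 -0.04] o 0.178
push True 24.12 dest 2.4 0.0 z 0.2155 [-3.141   0.0034  0.0867] F [0.65 0.7  1.59] M [ 0.02 -0.29 -0.04] o 0.177
hold 24.32 dest 2.3 0.0 z 0.2153 [-3.1408  0.0033  0.0868] F [ 2.84 -0.04  2.  ] M [ 0.03 -0.89 -0.04] o 0.179
```

```bash
python3 - <<'E'
from h import *
from plant import robot as R
e,d=ax(YD)
def mv(x,z,v,c=None): return R.move_straight([*(HOME+x*e),z],vel=v,attitude=ori(YD),contact_N=c)
z=.2166
mv(.002,z,.01);R.sleep(.2);s=st(R,'ease')
for x in np.arange(.003,.010,.001):
    mv(x,z,.01);R.sleep(.15);s=st(R,f'{x:.3f}')
    if s['wrist_force'][0]<-5:break
for n in('side','top'):
    f=R.grab_frame(n);np.savez(f'{n}5.npz',**f)
S,T=load('side5.npz'),load('top5.npz')
def crop(f,x,y,w,h,k): return cv2.resize(f['image'][y:y+h,x:x+w],None,fx=k,fy=k,interpolation=cv2.INTER_CUBIC)
cv2.imwrite('pics/c6.png',np.hstack([crop(T,385,110,80,110,5),crop(S,290,60,80,110,5)])[...,::-1])
E
```

```text
ease 24.92 dest 1.7 0.1 z 0.2163 [-3.1413e+00  7.0000e-04  8.7300e-02] F [ 1.98 -0.36 -0.98] M [ 0.06 -0.51 -0.01] o 0.178
0.003 25.32 dest 2.0 0.0 z 0.2162 [-3.1413e+00  2.5000e-03  8.7100e-02] F [-1.66  0.99 -0.04] M [0.08 0.54 0.03] o 0.179
0.004 25.72 dest 2.7 -0.0 z 0.216 [-3.1413  0.0034  0.0868] F [-5.35 -0.   -0.32] M [ 0.1   1.27 -0.1 ] o 0.174
```

View pics/c6.png

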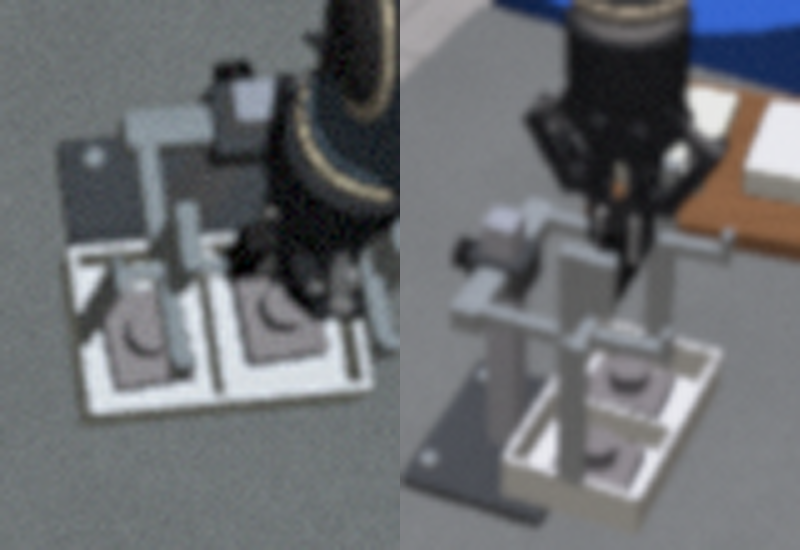

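The bar is under the jaws, with the jaws in front of it at (185,240) in the top crop. The stop was felt at −5 N. Before letting go I'll check the basket's yaw and that it is home on both sides.

```bash
python3 - <<'E'
from h import *
for n in('top3','top5','side3','side5'):
    f=load(n+'.npz');e,d=ax(YD);h3=n[-1]=='3'
    P,m,im=cloud(f,(270,60,500,260));z=P[...,2];c=HOME-(.0877*e if h3 else 0);r=P[...,:2]-c;s=r@d;w=r@e
    hsv=cv2.cvtColor(im,cv2.COLOR_RGB2HSV);zr=.127 if h3 else .073
    q=m&(hsv[...,1]<45)&(im.min(-1)>100)&(abs(z-zr)<.02)&(abs(w)<.07)&(abs(s)<.1)
    # rim near edge (-x): per s bin min w
    B=[];
    for a in np.arange(-.07,.071,.01):
        k=q&(abs(s-a)<.005)
        if k.sum()>3: B.append((a,w[k].min()))
    B=np.array(B);fit=np.polyfit(B[:,0],B[:,1],1);res=abs(B[:,1]-np.polyval(fit,B[:,0]))<.003;fit=np.polyfit(B[res,0],B[res,1],1)
    print(n,len(B),'edge w',fit[1].round(4),'dyaw deg',np.degrees(-fit[0]).round(2))
    zb=.242 if h3 else .187
    b=m&(abs(w)<.012)&(abs(s)>.066)&(abs(s)<.079)&(abs(z-zb)<.012)
    for sg in(1,-1):
        k=b&(s*sg>0)
        if k.sum()>3: print('  end',sg,k.sum(),'w',np.percentile(w[k],[5,50,95]).round(4))
E
```

```text
top3 15 edge w -0.0517 dyaw deg -0.0
  end 1 21 w [-0.0071 -0.003   0.0007]
  end -1 13 w [-0.0112 -0.0062 -0.0021]
top5 15 edge w -0.0495 dyaw deg -0.11
  end 1 15 w [-0.0034 -0.0016  0.005 ]
  end -1 8 w [-0.0097 -0.0074  0.0042]
side3 15 edge w -0.0502 dyaw deg 0.03
  end 1 8 w [-0.0058 -0.0017  0.0014]
  end -1 4 w [-0.01  -0.008 -0.006]
side5 15 edge w -0.0482 dyaw deg -0.24
  end 1 9 w [-0.0054  0.0001  0.0047]
```

```bash
python3 - <<'E'
from h import *
from plant import robot as R
st(R,'pre')
R.grip(.45,20);R.sleep(.2);s=st(R,'open')
p=np.array(s['tcp_pos'])
print(R.move_straight((p+[0,0,.03]).tolist(),vel=.04,attitude=ori(YD),contact_N=5));st(R,'up')
R.move_straight((p+[0,0,.16]).tolist(),vel=.12);s=st(R,'up2')
q=list(s['joint_pos']);q[0]+=.5 ;R.move_joints(q);R.sleep(.3);st(R,'clear')
for n in('side','top'):
    f=R.grab_frame(n);np.savez(f'{n}6.npz',**f)
S,T=load('side6.npz'),load('top6.npz')
def crop(f,x,y,w,h,k): return cv2.resize(f['image'][y:y+h,x:x+w],None,fx=k,fy=k,interpolation=cv2.INTER_CUBIC)
cv2.imwrite('pics/c7.png',np.hstack([crop(T,385,110,80,110,5),crop(S,290,60,80,110,5)])[...,::-1])
e,d=ax(YD)
for n,f in(('T',T),('S',S)):
    P,m,im=cloud(f,(270,60,500,260));z=P[...,2];r=P[...,:2]-HOME;s=r@d;w=r@e
    hsv=cv2.cvtColor(im,cv2.COLOR_RGB2HSV)
    q=m&(hsv[...,1]<45)&(im.min(-1)>100)&(abs(z-.075)<.02)&(abs(w)<.07)&(abs(s)<.1)
    A=np.c_[w[q],s[q],np.ones(q.sum())];k=np.linalg.lstsq(A,z[q],rcond=None)[0];print(n,'rim plane',k.round(4))
    B=np.array([(a,w[q&(abs(s-a)<.005)].min()) for a in np.arange(-.07,.071,.01)if (q&(abs(s-a)<.005)).sum()>3]);g=np.polyfit(B[:,0],B[:,1],1);print('edge',g[1].round(4),np.degrees(-g[0]).round(2))
    k=m&(im.max(-1)<55)&(z>.215)&(abs(w)<.03)&(abs(s)<.03);print('grip',k.sum(),w[k].mean().round(4),s[k].mean().round(4),np.percentile(z[k],[50,90]).round(4))
E
```

```text
pre 25.82 dest 2.7 -0.0 z 0.2161 [-3.1414  0.0034  0.0868] F [-5.36  0.96  1.04] M [ 0.02  1.3  -0.09] o 0.174
open 26.37 dest 4.3 0.0 z 0.2167 [ 3.1415e+00 -6.0000e-04  8.7400e-02] F [0.24 0.49 0.14] M [-0.04 -0.04 -0.03] o 0.448
False
up 27.27 dest 4.1 -0.1 z 0.2465 [-3.1415e+00  4.0000e-04  8.7100e-02] F [-0.48  0.26 -0.86] M [-0.02  0.03 -0.01] o 0.452
up2 28.5 dest 3.8 -0.0 z 0.3759 [-3.141e+00  1.500e-03  8.730e-02] F [0.38 0.01 0.03] M [-0.02  0.04 -0.01] o 0.452
clear 29.93 dest -194.1 -216.9 z 0.376 [-3.1411e+00  1.3000e-03 -4.1060e-01] F [-0.04  0.3   0.59] M [-0.   -0.01  0.02] o 0.448
T rim plane [-0.0142  0.0143  0.0665]
edge -0.0498 -0.2
grip 140 -0.0023 0.0047 [0.2342 0.2376]
S rim plane [ 0.0101 -0.0005  0.0655]
edge -0.0487 -0.14
grip 67 -0.0022 0.0067 [0.2323 0.2358]
```

View pics/c7.png

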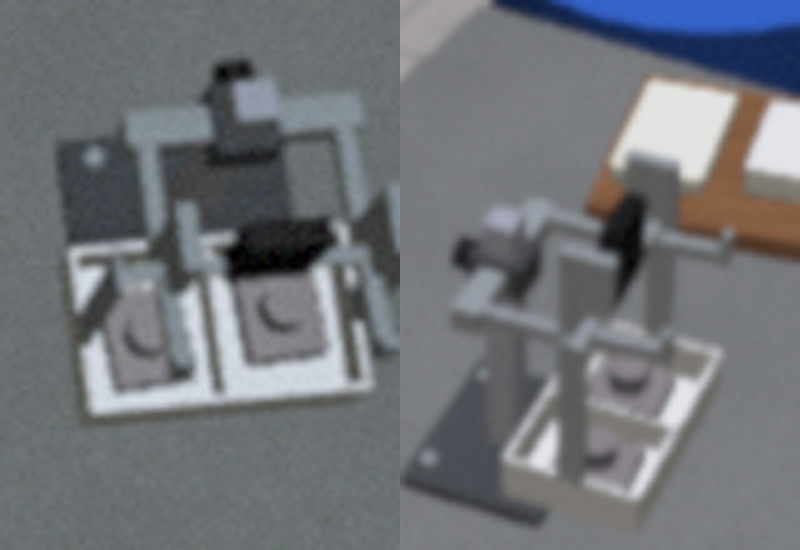

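The basket hangs level under both jaws with both castings inside, and the gripper is clear. A last check on the bystanders, then I'll hand in.

```bash
python3 - <<'E'
from h import *
from plant import robot as R
A,B=load('side0.npz'),load('side6.npz')
for n,b in(('tub',(262,165,292,200)),('bottle',(200,280,235,325)),('tape',(292,196,328,226))):
    x0,y0,x1,y1=b;print(n,np.abs(A['image'][y0:y1,x0:x1].astype(int)-B['image'][y0:y1,x0:x1]).mean().round(2))
R.close_job()
E
```

```text
tub 6.22
bottle 1.95
tape 1.94
the job is handed in; nothing more can be done
```

The basket now hangs on the grey retaining stand, and the job was handed in at about 30 s of robot time. I gripped it, lifted it 40 mm off the open hooks and drew it out. I carried it level to the other stand, lowered it into the gap by touch, slid it under the jaws until the stops were felt, and let go.

**Last checks:**
- **Home position:** the stops answered with about 5 N. The tray's edge puts the bar at home to about 1 mm in both views, with yaw within 0.3°, and it did not move at release.
- **Level and contents:** the rim is level to about 1°, and both castings are in the tray.
- **Forces:** those read at the stops between moves stayed below about 6 N, with the gripper clear at the end. I let the bar press about 6–7 N on the retaining hooks at first touch. The first slide attempt stopped early on friction, and I eased the load before continuing. A sign error in my height correction then made the press slightly heavier instead of lighter during the slide.
- **Bystanders:** the bottle and tape image patches are unchanged. The tub's patch differs a little more (6.2 against 1.9 grey levels). I put that down to the basket having left the edge of that patch, but I did not check it separately.
- **Dark grip block:** its average image position read about 2 mm short of home. That is probably because its near face was counted in the average, so I relied on the force and the tray edge.

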